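Close the coffee grinder and hold its lid at the half-turn

TASK

Close up the loaded coffee grinder: first push its grounds drawer fully shut, then set the bayonet lid into the mouth on top, its two lugs down through the notches at the white marks, until the disc sits flush on the rim. Twist the lid clockwise against its spring until the white line on its grip points at the orange half-way marks, never as far as the red lock marks, and finish still gripping it there so that it cannot spring back. Leave the two tumblers and the grey box where they are.

Things in the scene. Friction and masses are not known exactly. Their poses are not given: they have to be found in the camera images.
- grinder: White coffee grinder, fixed. Origin on the table under the mouth's axis; x points from drawer front to back, z up. Low base 190 x 130 mm, 76 mm tall, from 130 mm in front of the axis (-x) to 60 mm behind it, drawer in its front; tower 120 x 122 mm about the axis up to 150 mm; on it a round dark collar, 120 mm outside diameter, top at 190 mm.
- mouth (a point): Centre of the mouth on the collar's top plane, 190 mm above the table; axes as the grinder. Bore 69 mm diameter between steel lips 6 mm thick; below them 94 mm wide, 36 mm deep in all. Two opposite notches in the lips, 21 mm wide or more, lie at the white marks (grinder +x and -x). The lid's disc rests on the lips, flush on the rim; turned, its lugs pass under the lips.
- entry_mark: Pair of white marks on the collar rim, 53 mm either side of the mouth axis, along the body's x axis (both +x and -x, parallel to the grinder's x axis): the line on the lid's grip points at them when its lugs are in the notches. Origin at the mouth centre.
- half_mark: Pair of orange marks on the collar rim, along this body's x axis (both ways), 45 degrees clockwise (seen from above) of the white ones: the half-way position. Origin at the mouth centre.
- lock_mark: Pair of red marks on the collar rim, along this body's x axis, 90 degrees clockwise of the white ones, where the lid would lock at its end stop. Not to be reached. Origin at the mouth centre.
- switch_ring (a joint): Turn (rad, clockwise from above) of the sprung ring inside the collar that the lid's lugs push round. 0 at rest; it follows once the lid has turned about 0.15 from the white marks, so reads about 0.64 with the lid at the orange marks; end stop 1.43 (red marks). The spring pushes back with 0.05 N m at 0, 0.2 N m at the orange marks, and returns the lid if it is let go.
- drawer (a joint): Opening of the grounds drawer (m): 0 fully shut, grows as it comes out towards the grinder's -x; starts 0.02 to 0.045 open. Sliding friction about 1.5 N; it stays where it is left.
- drawer_pull (a point): Centre of the front end of the drawer's brass knob, 26 mm diameter, 40 mm above the table; it moves with the drawer. The knob stands 24 mm out from a wooden drawer front 126 mm wide, from 6 to 66 mm above the table.
- lid: Loose black lid, 180 g, standing on its plug. Origin under the plug, z up, x along the grip bar. Plug 66 mm diameter, lowest 8 mm tapered to 52. Two lugs along +x/-x, 14 mm wide, 44 mm from axis to tip, 9.5 to 15.5 mm up. Disc 94 mm diameter, 24 to 31 mm up. Grip bar 60 x 14 mm, 31 to 61 mm up, white line on top. Half a turn looks and fits the same. Seated, its origin is 166 mm above the table.
- tumbler_a: Upright glass tumbler, 72 mm rim diameter, 100 mm tall, origin under its centre. Leave alone.
- tumbler_b: Second, equal glass tumbler. Leave alone.
- coffee_box: Closed grey box 140 x 90 x 60 mm, origin under its centre. Leave alone.
Not all that is in view belongs to the job. What is shaped like the lid but green, pink or purple is not meant.

How it is judged:
By the outcome, as a careful person would: the job done as asked, in the order asked, and still so for the second after the job is handed in, while the arm keeps its last pose, push and grip.
It also fails if it takes over 54 s, if anything falls off the work surface, if the arm or the gripper's body presses on something with over 40 N, if the wrist force passes 120 N, or if a joint passes its speed limit or range.

ROBOT

A 6-joint arm with a two-finger parallel gripper is mounted at the origin on the work surface. World frame = base frame: x ahead of the robot, y to its left, z up, the work surface at z = 0. Lengths are in m, angles in rad, forces in N, time in s.
With the tool pointing down it reaches from about 0.275 to 0.875 m from the base axis. Payload 12.5 kg.
Tool frame: the origin (TCP) lies on the centre line of the jaws, within the pads' length; the fingertips stand r.finger_overhang ahead of it and the grasp point (between the pads) lies 3 mm ahead of it (r.finger_overhang is the distance from the TCP to the fingertips, in m); z points along the fingers, y is the line along which they close (so a half turn about z gives the same grasp; the last joint's range is limited). The gripper opens to 85 mm and grips with 20 to 120 N. Pads are 22 mm wide; open, the fingers measure 114 mm over their backs; the gripper's body (76 mm by 85 mm) begins 54 mm behind the grasp point. The pads swing forward as they close: fully open they stand 13 mm farther back than shut.
Start: joints at [-1.238, 0.351, 1.652, -0, 1.139, -0.085], TCP at [0.223, -0.503, 0.253] pointing down, gripper open.
Joint ranges: [-2.75, 2.75], [-0.79, 2.1], [0.01, 2.65], [-1.57, 4.71], [0.07, 3.14], [-2.87, 2.87]. Speed limits (rad/s): [2.22, 2.22, 2.79, 3.14, 3.14, 3.14].

INTERFACE

Orientations are given as a unit quaternion [x, y, z, w].
In Python, from cell import r, optics gives the robot as it stands. The module is installed in compiled form; this text tells all that it offers. Calls block until the motion is done:
- r.move_to(position, orientation): joint-space move of the TCP to a pose.
- r.move_linear(position, rot=None, vel=0.15): straight line of the TCP; rot=None keeps the orientation; vel is the mean speed in m/s.
- r.set_joints(angles): joint-space move.
- r.set_gripper(opening, squeeze=None): opening from 0.0 (shut) to 1.0 (fully open); squeeze is the grip in N (None keeps the last); returns when the fingers have stopped.
- r.sleep(seconds).
- r.inverse_kinematics(position, orientation): joint angles nearest the present ones, or None.
- optics.get_image(name): name is "scene" or "top" or "wrist"; returns a dict with "pixels" (384x512x3 uint8, red, green, blue), "depth" (384x512 float32, m along the optical axis (not along the pixel's ray), 0 where there is no reading), "fx", "fy", "cx", "cy" (pixels), "D" ([k1, k2, p1, p2, k3] as OpenCV has them; the pictures are not rectified), "camera_from_world" (4x4, takes a point from world to camera coordinates); the wrist camera has in their place "mount" (4x4, takes a point from camera to tool coordinates, whose origin is the TCP and whose axes are the flange's). Camera axes: x right, y down, z forward; pixel columns grow to the right and rows downward; lengths in m; the calibration is good to about 2 mm. A picture is of the moment at which its call begins: read the wrist's pose just before it.
A pose or a line that the arm cannot do raises r.PlanningError and nothing moves.
- r.hand_in(): hands the job in; it is judged then, once.
Readings, each from a call of its own:
- r.current_t(): time.
- r.current_q(): joint angles.
- r.current_qvel(): joint speeds.
- r.current_effort(): joint torques, N m.
- r.current_tool_pos(): TCP position.
- r.current_ee_rot(): TCP orientation.
- r.current_contact_force(): force on the tool from outside, world axes, zero at the start.
- r.current_torque(): the same for the moment, N m.
- r.current_opening(): opening from 0.0 (shut) to 1.0 (fully open).
- r.current_finger_force(): force on a finger pad.
Only numpy, scipy, OpenCV 4.12 (cv2) and the standard library are available. Lean on these libraries where they do the work, as an engineer would, in place of code of your own. Each camera call takes 0.05 s, during which the arm holds its last target. There are 200 camera calls.

## Working session

There is one attempt and no reset: what is moved stays moved. The work goes in short steps, each a Python script; the robot and the scene stay as the last script left them, time stands still between calls to the robot, and variables do not carry over. Pictures are saved under pics/ and viewed, at most 10 in all, crops included, and the job is handed in when it is done.

```bash
mkdir -p pics
cat > h.py <<'E'
import numpy as np, cv2
from cell import r, optics
from scipy.spatial.transform import Rotation as R
def save(n,im): cv2.imwrite(f'pics/{n}.png',im[...,::-1])
def cam(name):
    if name=='wrist':
        p=np.array(r.current_tool_pos()); q=r.current_ee_rot()
        T=np.eye(4); T[:3,:3]=R.from_quat(q).as_matrix(); T[:3,3]=p
        d=optics.get_image(name); d['wfc']=T@np.array(d['mount'])
    else:
        d=optics.get_image(name); d['wfc']=np.linalg.inv(np.array(d['camera_from_world']))
    d['K']=np.array([[d['fx'],0,d['cx']],[0,d['fy'],d['cy']],[0,0,1.]])
    return d
def rays(d,uv):
    n=cv2.undistortPoints(np.array(uv,float).reshape(-1,1,2),d['K'],np.array(d['D'],float)).reshape(-1,2)
    return np.c_[n,np.ones(len(n))]
def onplane(d,uv,z):
    v=rays(d,uv)@d['wfc'][:3,:3].T; o=d['wfc'][:3,3]
    return o+v*((z-o[2])/v[:,2])[:,None]
def bydepth(d,uv):
    uv=np.array(uv,float).reshape(-1,2); i=uv.round().astype(int)
    z=d['depth'][i[:,1],i[:,0]]
    return (rays(d,uv)*z[:,None])@d['wfc'][:3,:3].T+d['wfc'][:3,3]
def down(yaw): # tool z down, tool y (closing line) at world angle yaw
    y=np.array([np.cos(yaw),np.sin(yaw),0]); z=np.array([0,0,-1.]); x=np.cross(y,z)
    return R.from_matrix(np.c_[x,y,z]).as_quat()
E
python3 - <<'E'
from h import *
a=cam('top');b=cam('scene')
save('top',a['pixels']);save('scene',b['pixels'])
np.save('top.npy',a,allow_pickle=True)
np.save('scene.npy',b,allow_pickle=True)
print(a['wfc'],b['wfc'],r.finger_overhang,r.current_ee_rot(),r.current_t())
E
```

```text
[[-0.02111782 -0.98630522  0.1635728   0.26415154]
 [-0.99966374  0.02329344  0.01139384 -0.0176412 ]
 [-0.01504798 -0.16327718 -0.98646547  1.6209391 ]
 [ 0.          0.          0.          1.        ]] [[-0.15264063  0.75180621 -0.64147351  1.26334896]
 [ 0.98812027  0.12783128 -0.08530819  0.08373286]
 [ 0.01786515 -0.64687448 -0.7623872   1.05647539]
 [ 0.          0.          0.          1.        ]] 0.022 [ 9.78257919e-01  2.07391271e-01 -7.92140794e-05 -5.45869118e-04] 0.1
```

View pics/top.png

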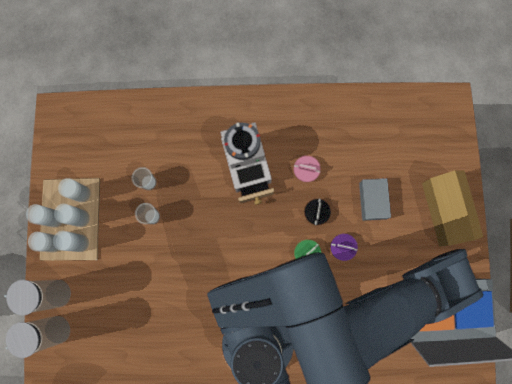

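View pics/scene.png

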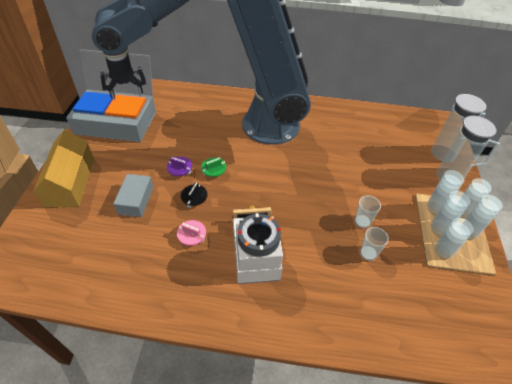

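The top view shows the collar at about (243,141), the drawer knob at (257,201) and the black lid at (317,211). Pink, green and purple decoys surround the lid, the grey box is at (375,199), and the tumblers are at (145,180) and (148,213).

Run:
```python
from h import *
a=np.load('top.npy',allow_pickle=True).item()
for n,uv,z in [('collar',(243,141),.19),('knob',(257,201),.04),('lid',(317,211),.061),('pink',(307,168),.05),('green',(307,250),.05),('purple',(344,247),.05),('box',(375,199),.06),('ta',(143,178),.1),('tb',(147,212),.1)]:
    print(n,onplane(a,uv,z).round(3),bydepth(a,uv).round(3))
d=cam('wrist');print(d['mount'],d['fx'])
print(onplane(a,[(259,124)],0))
big=cv2.resize(a['pixels'][110:270,200:400],None,fx=4,fy=3.75,interpolation=cv2.INTER_CUBIC) if 0 else None
# IK candidates
col=onplane(a,(243,141),.19)[0];lid=onplane(a,(317,211),.061)[0]
for yaw in np.linspace(-np.pi/2,np.pi/2,7):
    for p in (col,lid):
        q=r.inverse_kinematics([p[0]-.0,p[1],.33],down(yaw)); print(round(yaw,2),None if q is None else np.round(q,2))
```

```text
collar [[0.671 0.031 0.19 ]] [[0.679 0.032 0.159]]
knob [[ 0.494 -0.009  0.04 ]] [[ 0.492 -0.009  0.057]]
lid [[ 0.451 -0.216  0.061]] [[ 0.452 -0.217  0.054]]
pink [[ 0.606 -0.189  0.05 ]] [[ 0.605 -0.188  0.057]]
green [[ 0.319 -0.177  0.05 ]] [[ 0.319 -0.178  0.04 ]]
purple [[ 0.325 -0.305  0.05 ]] [[ 0.325 -0.302  0.067]]
box [[ 0.488 -0.421  0.06 ]] [[ 0.488 -0.421  0.059]]
ta [[0.574 0.381 0.1  ]] [[0.594 0.407 0.002]]
tb [[0.456 0.365 0.1  ]] [[ 0.469  0.39  -0.   ]]
[[ 1.81390078e-04 -9.56586399e-01 -2.91448845e-01  7.47172038e-02]
 [ 9.99999958e-01  1.07165889e-04  2.70636306e-04  7.35964640e-04]
 [-2.27653635e-04 -2.91448882e-01  9.56586377e-01 -1.19769366e-01]
 [ 0.00000000e+00  0.00000000e+00  0.00000000e+00  1.00000000e+00]] 271.2069043136297
[[ 0.78843989 -0.02297127  0.        ]]
-1.57 [-0.02  0.52  1.2  -0.    1.42  1.55]
-1.57 [-0.54  0.19  1.68 -0.    1.28  1.03]
-1.05 [-0.02  0.52  1.2  -0.    1.42  1.02]
-1.05 [-0.54  0.19  1.68 -0.    1.28  0.51]
-0.52 [-0.02  0.52  1.2  -0.    1.42  0.5 ]
-0.52 [-0.54  0.19  1.68 -0.    1.28 -0.02]
0.0 [-0.02  0.52  1.2  -0.    1.42 -0.02]
0.0 [-0.54  0.19  1.68 -0.    1.28 -0.54]
0.52 [-0.02  0.52  1.2  -0.    1.42 -0.55]
0.52 [-0.54  0.19  1.68 -0.    1.28 -1.06]
1.05 [-0.02  0.52  1.2  -0.    1.42 -1.07]
1.05 [-0.54  0.19  1.68 -0.    1.28 -1.59]
1.57 [-0.02  0.52  1.2  -0.    1.42 -1.59]
1.57 [-0.54  0.19  1.68 -0.    1.28 -2.11]
```

Run:
```python
from h import *
r.move_to([.56,-.06,.39],down(1.57))
d=cam('wrist');save('w1',d['pixels']);np.save('w1.npy',d,allow_pickle=True)
print(r.current_t(),r.current_q().round(2) if hasattr(r.current_q(),'round') else r.current_q())
```

```text
2.2583 [-0.19  0.27  1.42 -0.    1.45 -1.76]
```

View pics/w1.png

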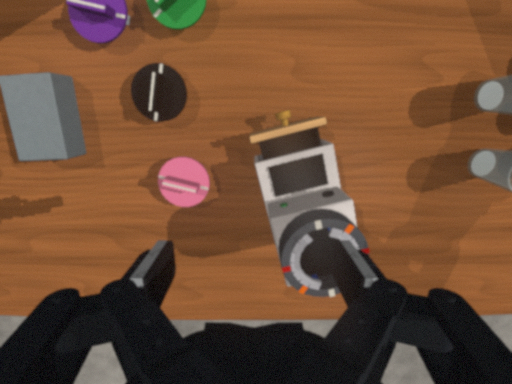

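The wrist view shows white rim marks at (319,226) and (331,292), orange at (350,229) and (303,289), the lid at (159,92) with its line near vertical, and the knob at (285,115).

```bash
cat >> h.py <<'E'
def blobs(m,mn=4):
    n,l,s,c=cv2.connectedComponentsWithStats(m.astype(np.uint8))
    return [(c[i],s[i,4]) for i in range(1,n) if s[i,4]>=mn]
def roi(m,x0,x1,y0,y1):
    o=np.zeros_like(m); o[y0:y1,x0:x1]=m[y0:y1,x0:x1]; return o
def line_on_lid(d,box,z=.061):
    """white line + disc centre inside an image box -> centre, bar angle"""
    p=d['pixels'].astype(int); w=roi(p.min(2)>150,*box)
    n,l,s,c=cv2.connectedComponentsWithStats(w.astype(np.uint8))
    i=1+np.argmax(s[1:,4]); yx=np.argwhere(l==i)[:,::-1]
    P=onplane(d,yx,z)[:,:2]; c0=P.mean(0); u=np.linalg.svd(P-c0)[2][0]
    L=(P-c0)@u
    return (c0+u*(L.max()+L.min())/2), np.arctan2(u[1],u[0]), np.ptp(L), s[i,4]
E
python3 - <<'E'
from h import *
d=np.load('w1.npy',allow_pickle=True).item()
p=d['pixels'].astype(int); R_,G,B=p[...,0],p[...,1],p[...,2]
sat=p.max(2)-p.min(2)
for n,m in [('white',(p.min(2)>205)),('orange',(R_>180)&(G>70)&(G<150)&(B<90)),('red',(R_>140)&(G<60)&(B<70))]:
    for c,s in blobs(roi(m,270,385,205,305)): print(n,c.round(1),s,onplane(d,c,.19)[0].round(4))
kn=roi((R_>130)&(sat>70)&(B<100),275,297,105,125)
for c,s in blobs(kn): print('knob',c,s,onplane(d,c,.04)[0].round(4),bydepth(d,c))
print(line_on_lid(d,(130,190,55,130)))
bl=roi(p.max(2)<70,125,195,55,130)
c,rr=cv2.minEnclosingCircle(np.argwhere(bl)[:,::-1].astype(np.float32)); print('disc',c,rr,onplane(d,c,.031))
# drawer front edge
uv=[(251,140),(326,121)]; print(onplane(d,uv,.066))
print(p[112:122,280:290].tolist()[::3][0])
E
```

```text
orange [349.  228.5] 42 [0.6317 0.0621 0.19  ]
orange [302.6 289.6] 40 [0.7242 0.007  0.19  ]
red [366.5 250.3] 15 [0.6634 0.089  0.19  ]
red [285.7 268.9] 34 [ 0.6909 -0.0177  0.19  ]
knob [286.27492447 112.53172205] 331 [ 0.4891 -0.0062  0.04  ] [[ 0.48903488 -0.00755822  0.05139702]]
knob [276.57142857 121.5       ] 14 [ 0.5037 -0.0221  0.04  ] [[ 0.50519496 -0.01868413 -0.0014548 ]]
(array([ 0.45556799, -0.22095448]), np.float64(-0.197070243833684), np.float64(0.05447454636738869), np.int32(72))
disc (158.8157958984375, 91.92105102539062) 29.012582778930664 [[ 0.4547171 -0.2192702  0.031    ]]
[[ 0.53171782 -0.06498795  0.066     ]
 [ 0.50178179  0.05444542  0.066     ]]
[[141, 99, 50], [146, 106, 49], [155, 113, 54], [167, 123, 57], [176, 130, 60], [183, 136, 61], [189, 142, 67], [187, 139, 62], [181, 136, 64], [167, 121, 59]]
```

```bash
cat >> h.py <<'E'
M=np.array([.678,.0348]); YAW=.249
U=lambda: np.array([np.cos(YAW),np.sin(YAW)])
def g(xg,z): return [*(M+xg*U()),z]
E
python3 - <<'E'
from h import *
o=down(YAW+np.pi/2); u=np.r_[U(),0]
r.set_gripper(0.0,20)
r.move_to(g(-.25,.16),o)
r.move_linear(g(-.25,.052),vel=.2)
f0=np.array(r.current_contact_force())
r.move_linear(g(-.205,.052),vel=.12)
x=-.205
while x<-.150:
    x+=.002; r.move_linear(g(x,.052),vel=.05)
    f=(np.array(r.current_contact_force())-f0)
    print(round(x,3),f.round(1),((np.array(r.current_tool_pos())[:2]-M)@U()).round(4))
    if f@u<-9: break
print(r.current_t())
E
```

```text
-0.203 [-0.7  0.8 -0.2] -0.2033
-0.201 [-0.4  0.8 -0.7] -0.201
-0.199 [-0.3  0.1 -0.9] -0.1989
-0.197 [-0.2  1.1 -1.2] -0.1968
-0.195 [ 0.3 -0.6 -0.5] -0.1948
-0.193 [-0.2  0.5 -1.6] -0.1928
-0.191 [ 0.   1.1 -0.7] -0.1908
-0.189 [-0.8  0.7 -0.8] -0.1888
-0.187 [ 0.4  0.7 -1. ] -0.1868
-0.185 [ 0.2  0.9 -1. ] -0.1848
-0.183 [ 0.6  0.5 -0.6] -0.1828
-0.181 [-0.6  1.1  0. ] -0.1808
-0.179 [-0.3  0.1 -0.5] -0.1788
-0.177 [-5.2 -0.4  2.2] -0.1777
-0.175 [-15.2  -5.9   9.1] -0.1776
9.0167
```

Run:
```python
from h import *
s=cam('scene')
r.move_linear(g(-.20,.052),vel=.1)
r.move_linear(g(-.22,.25),vel=.3)
d=cam('wrist')
a=s['pixels'][180:300,180:320]; a=cv2.resize(a,None,fx=2.85,fy=4)
save('c2',np.hstack([cv2.resize(s['pixels'][180:290,190:300],(400,400)),cv2.resize(d['pixels'],(400,400))]))
np.save('w2.npy',d,allow_pickle=True);print(r.current_t())
```

```text
10.3333
```

View pics/c2.png

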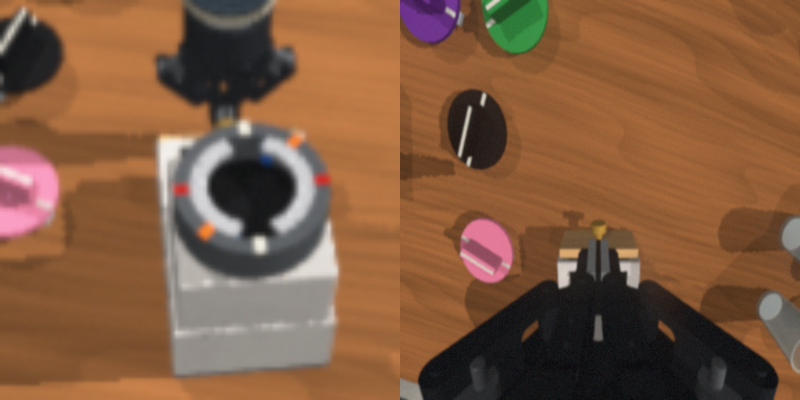

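The montage shows the drawer front tight against the white base, and the wood-white boundary is at about (570,255) in the right half. I'll check numerically along that line for a gap.

Run:
```python
from h import *
for nm,yg in (('w1',-.05),('w2',-.05),('w2',.05)):
    d=np.load(nm+'.npy',allow_pickle=True).item(); wc=np.linalg.inv(d['wfc'])
    n=np.r_[-np.sin(YAW),np.cos(YAW)]
    for x in np.arange(-.176,-.114,.004):
        P=np.r_[M+x*U()+yg*n,.066 if x<-.131 else .07]
        uv=cv2.projectPoints(P[None],cv2.Rodrigues(wc[:3,:3])[0],wc[:3,3],d['K'],np.array(d['D'],float))[0].ravel().round().astype(int)
        print(nm,yg,round(x,3),d['pixels'][uv[1],uv[0]],bydepth(d,uv)[0,2].round(3))
```

```text
w1 -0.05 -0.176 [112  79  53] 0.013
w1 -0.05 -0.172 [193 149  98] 0.065
w1 -0.05 -0.168 [212 165 113] 0.066
w1 -0.05 -0.164 [189 146  98] 0.067
w1 -0.05 -0.16 [116  85  60] -0.003
w1 -0.05 -0.156 [86 58 42] -0.001
w1 -0.05 -0.152 [80 54 42] 0.056
w1 -0.05 -0.148 [89 62 43] -0.0
w1 -0.05 -0.144 [81 57 41] 0.055
w1 -0.05 -0.14 [84 67 56] -0.001
w1 -0.05 -0.136 [69 59 57] 0.055
w1 -0.05 -0.132 [84 76 70] 0.004
w1 -0.05 -0.128 [189 179 171] 0.075
w1 -0.05 -0.124 [202 191 185] 0.077
w1 -0.05 -0.12 [203 194 186] 0.076
w1 -0.05 -0.116 [192 181 175] 0.076
w2 -0.05 -0.176 [150  96  57] 0.001
w2 -0.05 -0.172 [133  84  49] -0.001
w2 -0.05 -0.168 [104  69  37] -0.001
w2 -0.05 -0.164 [112  85  56] 0.013
w2 -0.05 -0.16 [108  83  55] 0.028
w2 -0.05 -0.156 [107  82  54] 0.036
w2 -0.05 -0.152 [108  84  57] 0.046
w2 -0.05 -0.148 [104  78  53] 0.056
w2 -0.05 -0.144 [138 107  71] 0.064
w2 -0.05 -0.14 [214 167 111] 0.065
w2 -0.05 -0.136 [216 168 111] 0.065
w2 -0.05 -0.132 [158 126  90] 0.006
w2 -0.05 -0.128 [149 140 137] 0.073
w2 -0.05 -0.124 [204 196 189] 0.074
w2 -0.05 -0.12 [213 203 195] 0.074
w2 -0.05 -0.116 [206 195 188] 0.076
w2 0.05 -0.176 [151  95  56] -0.001
w2 0.05 -0.172 [155  99  57] -0.0
w2 0.05 -0.168 [138  91  56] -0.0
w2 0.05 -0.164 [111  83  53] 0.013
w2 0.05 -0.16 [112  84  58] 0.027
w2 0.05 -0.156 [109  83  57] 0.037
w2 0.05 -0.152 [111  85  55] 0.046
w2 0.05 -0.148 [109  82  57] 0.055
w2 0.05 -0.144 [138 107  71] 0.063
w2 0.05 -0.14 [217 169 114] 0.065
w2 0.05 -0.136 [210 162 108] 0.064
w2 0.05 -0.132 [158 128  92] 0.011
w2 0.05 -0.128 [143 135 127] 0.073
w2 0.05 -0.124 [195 186 179] 0.074
w2 0.05 -0.12 [198 190 183] 0.075
w2 0.05 -0.116 [197 187 181] 0.075
```

Run:
```python
from h import *
c=np.array([.4556,-.2205])
r.set_gripper(1.0)
r.move_to([*c,.17],down(-.197+np.pi/2))
d=cam('wrist');save('w3',d['pixels']);np.save('w3.npy',d,allow_pickle=True);print(r.current_t())
wc=np.linalg.inv(d['wfc'])
print(cv2.projectPoints(np.r_[c,.061][None],cv2.Rodrigues(wc[:3,:3])[0],wc[:3,3],d['K'],np.array(d['D'],float))[0])
```

```text
12.0417
[[[252.97485558 196.82211586]]]
```

View pics/w3.png

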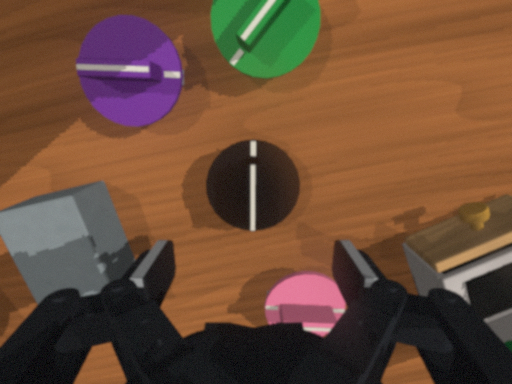

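The lid's disc is centred at about (253,186), with the grip line vertical from (253,165) to (253,230), so the gripper is aligned. Next I refine that and grasp.

Run:
```python
from h import *
d=np.load('w3.npy',allow_pickle=True).item()
c,a,L,n=line_on_lid(d,(235,272,135,240)); a=(a+np.pi/2)%np.pi-np.pi/2
print(c,a,L,n)
bl=roi(d['pixels'].max(2)<60,200,305,135,235).astype(np.uint8)
cn=max(cv2.findContours(bl,0,2)[0],key=cv2.contourArea)
e=cv2.fitEllipse(cn);print(e,onplane(d,e[0],.031))
assert abs(L-.06)<.008 and np.linalg.norm(c-[.4556,-.2205])<.012
f0=np.array(r.current_contact_force())
r.move_to([*c,.12],down(a+np.pi/2))
r.move_linear([*c,.056],vel=.1)
print((np.array(r.current_contact_force())-f0).round(1))
r.set_gripper(0.0,60)
print(r.current_opening(),r.current_finger_force(),r.current_tool_pos())
r.move_linear([*c,.12],vel=.15)
print(r.current_opening(),(np.array(r.current_contact_force())-f0).round(1),r.current_t())
open('grasp.txt','w').write(f'{c[0]} {c[1]} {a}')
```

```text
[ 0.45674908 -0.22115843] -0.19645815408848244 0.05976753000938831 258
((249.15501403808594, 187.17579650878906), (79.67414093017578, 88.75010681152344), 132.85972595214844) [[ 0.45442822 -0.22417665  0.031     ]]
[ 0.  -0.4  0.6]
0.15055101510892907 58.927908539772034 [ 0.45683564 -0.2212004   0.05618201]
0.15468443353125974 [-0.4  0.6 -2. ] 14.3833
```

Run:
```python
from h import *
p=r.current_tool_pos()
r.move_linear([p[0],p[1],.31],vel=.3)
r.move_to(g(.08,.31),down(YAW+np.pi/2))
d=cam('wrist');save('w4',d['pixels']);np.save('w4.npy',d,allow_pickle=True);print(r.current_t())
p=d['pixels'].astype(int); R_,G,B=p[...,0],p[...,1],p[...,2]
for n,m in [('white',(p.min(2)>190)),('orange',(R_>180)&(G>70)&(G<150)&(B<90)),('red',(R_>130)&(G<70)&(B<80))]:
    for c,s in blobs(m,20): print(n,c.round(1),s,onplane(d,c,.19)[0].round(4))
```

```text
16.725
white [94.4  8.7] 180 [ 0.6379 -0.1069  0.19  ]
white [207.1  19.2] 567 [ 0.6252 -0.0179  0.19  ]
white [304.8  27. ] 868 [0.6116 0.0581 0.19  ]
white [129.   28.6] 43 [ 0.6461 -0.0775  0.19  ]
white [255.5  33.5] 159 [0.6259 0.0215 0.19  ]
white [218.2  99.4] 1632 [0.6823 0.0035 0.19  ]
white [292.8  98.6] 1554 [0.6663 0.0642 0.19  ]
white [306.9 154.8] 144 [0.7088 0.0898 0.19  ]
white [253.5 173.6] 190 [0.737 0.048 0.19 ]
white [253.5 227.8] 272 [0.7887 0.0611 0.19  ]
white [253.5 303.1] 141 [0.8736 0.0826 0.19  ]
orange [37.4 41.4] 4218 [ 0.6721 -0.1517  0.19  ]
orange [54.2  0.8] 39 [ 0.6391 -0.1399  0.19  ]
orange [147.6   2.9] 113 [ 0.6246 -0.0658  0.19  ]
orange [382.2  39. ] 3071 [0.6037 0.1212 0.19  ]
orange [389.3   9.4] 798 [0.5819 0.1191 0.19  ]
orange [142.2  20.1] 38 [ 0.6377 -0.0681  0.19  ]
orange [322.8  40.1] 34 [0.6171 0.0749 0.19  ]
orange [350.6  53.1] 772 [0.6204 0.0998 0.19  ]
orange [301.7  55.3] 134 [0.6322 0.0618 0.19  ]
orange [479.5  59.1] 258 [0.5951 0.2069 0.19  ]
orange [118.7  56. ] 38 [ 0.6683 -0.0831  0.19  ]
orange [365.8 114.4] 7029 [0.6628 
[... 191 characters left out ...]
 0.7568 -0.1743  0.19  ]
orange [108.7 148.8] 175 [ 0.7465 -0.083   0.19  ]
orange [212.5 148.3] 119 [0.7237 0.0073 0.19  ]
orange [171.8 151.4] 597 [ 0.7351 -0.0274  0.19  ]
orange [486.8 150.2] 82 [0.663 0.249 0.19 ]
orange [102.3 195.8] 10898 [ 0.7924 -0.0848  0.19  ]
orange [363.9 183.7] 985 [0.7211 0.149  0.19  ]
orange [498.  190.9] 360 [0.6952 0.2792 0.19  ]
orange [355.  225.9] 1766 [0.763  0.1558 0.19  ]
orange [490.2 221. ] 1189 [0.7254 0.2871 0.19  ]
orange [471.8 278.5] 4923 [0.79   0.3009 0.19  ]
orange [501.1 244.3] 74 [0.7458 0.3121 0.19  ]
orange [506.4 317.4] 20 [0.828  0.3693 0.19  ]
red [191.9 103.5] 103 [ 0.6909 -0.0174  0.19  ]
red [318.5 103.5] 94 [0.6646 0.0864 0.19  ]
```

View pics/w4.png

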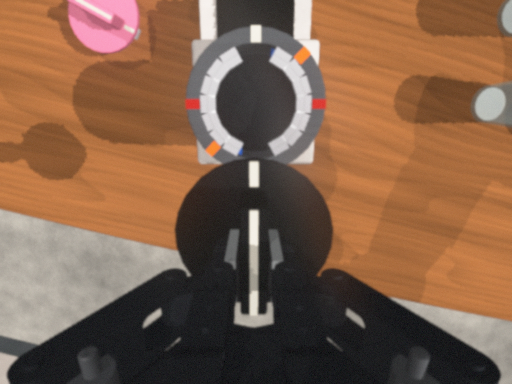

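The mouth measures (0.678, 0.0345) with yaw 0.248, in agreement with the first view. The lid is held straight, its bar line vertical at column 253 from row 210 to about row 315. I'll check the lid's offset along the bar, then insert.

```bash
sed -i 's/^M=.*/M=np.array([.6779,.0345]); YAW=.248/' h.py
python3 - <<'E'
from h import *
d=np.load('w4.npy',allow_pickle=True).item(); p=d['pixels']
print([(i,int(p[i,253].min())) for i in list(range(204,216))+list(range(308,322))])
t=np.array(r.current_tool_pos());u=np.r_[U(),0]
print('bar ends rel TCP along u',(onplane(d,[(253.5,210),(253.5,315)],t[2]+.005)-t)@u, (onplane(d,[(253.5,210),(253.5,315)],t[2]+.005)-t)@np.r_[-u[1],u[0],0])
cn=onplane(d,[(177,232),(331,232),(253.5,161)],t[2]-.025)-t; print('disc',cn@u,cn@np.r_[-u[1],u[0],0])
E
```

```text
[(204, 32), (205, 33), (206, 27), (207, 34), (208, 55), (209, 105), (210, 161), (211, 210), (212, 226), (213, 230), (214, 230), (215, 229), (308, 212), (309, 210), (310, 213), (311, 212), (312, 211), (313, 211), (314, 208), (315, 192), (316, 176), (317, 169), (318, 168), (319, 166), (320, 162), (321, 165)]
bar ends rel TCP along u [-0.03088757  0.02704221] [-0.00046966 -0.00047925]
disc [-0.00588762 -0.00587763 -0.04774677] [-0.04525802  0.04488452 -0.00046807]
```

Run:
```python
from h import *
n=np.r_[-U()[1],U()[0]]; c=M+.0008*U()+.0005*n
o=down(YAW+np.pi/2)
r.move_linear([*c,.30],rot=o,vel=.2)
r.move_linear([*c,.255],vel=.15)
f0=np.array(r.current_contact_force())
z=.255
while z>.2195:
    z-=.003 if z>.226 else .001
    r.move_linear([*c,z],vel=.06)
    f=np.array(r.current_contact_force())-f0
    print(round(z,4),np.array(r.current_tool_pos())[2].round(4),f.round(1),r.current_torque()[2].__round__(2))
    if f[2]>10: break
print(r.current_t(),r.current_opening())
s=cam('scene');save('c5',cv2.resize(s['pixels'][160:290,190:320],(600,600)))
```

```text
0.252 0.2527 [-1.6 -0.8 -1.5] -0.03
0.249 0.2489 [-1.3  0.6 -0.4] 0.04
0.246 0.2458 [-1.   0.3  0.1] -0.0
0.243 0.2427 [-0.5  0.7 -1.4] 0.01
0.24 0.2397 [-0.2  0.2 -0.8] 0.02
0.237 0.2367 [-1.4  0.1 -0.9] -0.01
0.234 0.2337 [-1.9 -1.  -1.1] -0.02
0.231 0.2308 [-0.6  0.4 -1.5] 0.0
0.228 0.2277 [-1.7 -0.1 -1.3] 0.0
0.225 0.2248 [-1.2 -0.3 -1.1] -0.04
0.224 0.224 [-1.5 -0.  -1. ] 0.09
0.223 0.2229 [-1.7  0.3  0.4] 0.05
0.222 0.2222 [-0.7  0.1  1. ] -0.0
0.221 0.2222 [-4.  -0.1  8. ] -0.03
0.22 0.2222 [-7.9  0.  14.6] -0.08
21.475 0.15101436072393756
```

View pics/c5.png

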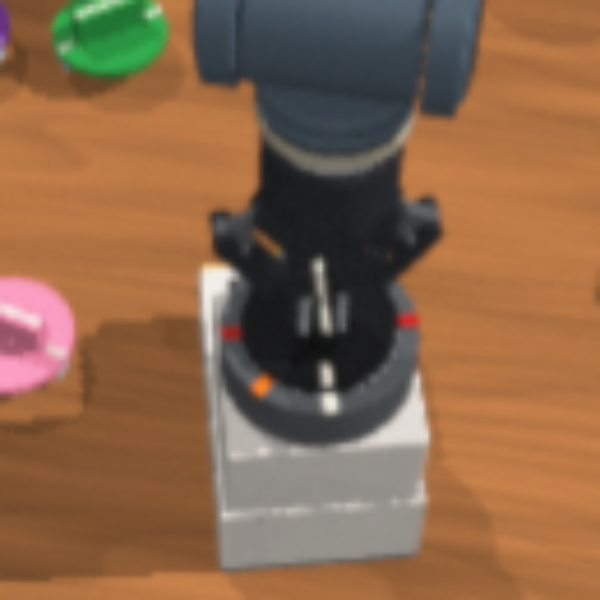

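The lid sits flush: it stopped at TCP z = 0.2222 as predicted, with its line at the white mark (330,400). Now the twist.

Run:
```python
from h import *
off=np.array([.0008,.0005])
r.set_gripper(0.0,90)
def pose(th):
    a=YAW-th; Rm=np.array([[np.cos(a),-np.sin(a)],[np.sin(a),np.cos(a)]])
    return [*(M+Rm@off),.2213],down(a+np.pi/2)
f0=np.array(r.current_contact_force())
for i,th in enumerate(np.radians(np.arange(0,46,3))):
    p,o=pose(th); r.move_linear(p,rot=o,vel=.05)
    f=np.array(r.current_contact_force()); T=np.array(r.current_torque())
    if i%3==0: print(np.degrees(th).round(),f.round(1),T.round(2),np.array(r.current_tool_pos())[2].round(4),r.current_t())
    if abs(f[:2]).max()>30 or abs(T[2])>1.5: print('stop',f,T);break
y=R.from_quat(r.current_ee_rot()).as_matrix()[:,1]; print('bar yaw',np.arctan2(y[1],y[0])-np.pi/2,'goal',YAW-np.pi/4)
r.sleep(.3)
d=cam('wrist');save('w6',d['pixels']);np.save('w6.npy',d,allow_pickle=True)
s=cam('scene');save('c6',np.hstack([cv2.resize(s['pixels'][200:280,215:295],(400,400)),cv2.resize(d['pixels'],(400,400))]));print(r.current_t(),r.current_opening())
```

```text
0.0 [-2.5  1.1  8. ] [-0.05  0.53 -0.03] 0.2223 21.9917
9.0 [0.  0.7 6.8] [-0.12  0.13 -0.12] 0.2223 22.7417
18.0 [-0.6  0.8  6.5] [-0.01  0.23 -0.04] 0.2223 23.4917
27.0 [-1.1  0.6  7.6] [-0.18  0.3  -0.08] 0.2223 24.2417
36.0 [-1.8 -1.3  7.4] [-0.27  0.39 -0.  ] 0.2223 24.9917
45.0 [-3.3 -1.1  8. ] [-0.35  0.58  0.  ] 0.2223 25.7417
bar yaw -0.5377878751383143 goal -0.5373981633974483
26.1417 0.1438097604672451
```

View pics/c6.png

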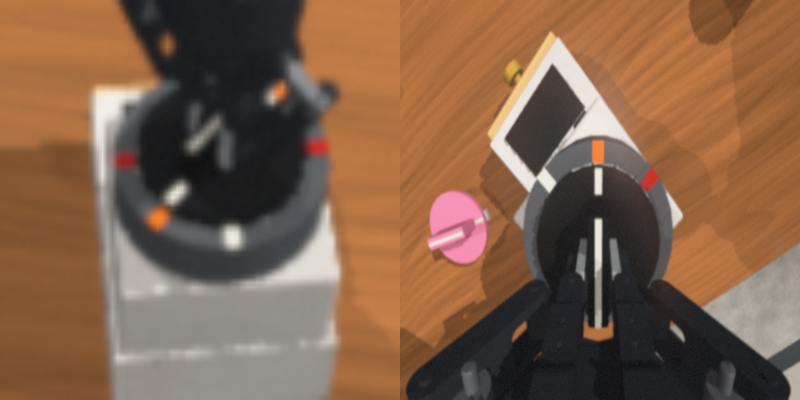

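The grip line is collinear with the orange marks: column 598 for both in the wrist view, and (158,215)–(275,95) in the scene view. The drawer is shut and the disc is flush, so I'm handing in.

Run:
```python
from h import *
print(r.hand_in(), r.current_t())
```

```text
the job is handed in; nothing more can be done
the job is handed in; nothing more can be done
```

The job is handed in at about 26 s: the drawer was pushed fully shut first, then the lid was set flush in the mouth and twisted clockwise to the orange half-way marks, where it is still gripped; the tumblers and grey box were not touched.

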